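# Zero a bench light meter, then draw its wand and hold it over the pots

### The job

Take a light reading over the potted tray. With the wand still in its holster, where its sensor is in the dark, switch the meter on by pressing the round power key fully down and letting it up, then in the same way press the long bar key to zero it (not the two square keys). Then draw the wand straight out of the holster, turn it level with its white dome facing straight up and finish while holding it still like that, with the dome over the middle of the tray of pots and 10 to 20 cm above the pot rims, touching nothing else; leave everything else where it stands.

Things in the scene. Friction and masses are not known exactly. Their poses are not given: they have to be found in the camera images.
- meter: grey bench light meter that stands fast, 174 mm deep (x) x 240 mm wide (y); origin: centre of its underside; its front faces -x, z up. Flat top at z = 36 mm. Left half (+y): keypad in front, behind it (from x = 18 mm back) a hood with a slanting screen, 90 mm high. Right half: the wand's holster, in the plane y = -75 mm, the docked handle leaning up towards the front to z = 202 mm
- power_key_top (a point): centre of the top of the power key, the only round one (22 mm across), front row, left, at x = -55, y = 80 mm of the meter; its top stands 8.5 mm proud of the meter's top
- zero_key_top (a point): centre of the top of the zero key, the only long bar (34 mm along y, 14 mm along x), front row, right, at x = -55, y = 28 mm of the meter; same height. The other two keys, 14 mm squares, stand 42 mm behind these two and are not wanted
- power_key (a joint): travel of the power key in m: 0 up, 0.004 fully down; it moves straight down, starts to give at 1.2 N and is fully down at 4 N, and springs back
- zero_key (a joint): travel of the zero key, like the power key
- up_key (a joint): travel of the left square key (behind the power key), not to be pressed
- down_key (a joint): travel of the right square key (behind the zero key), not to be pressed
- wand: cordless light wand, loose, 186 mm long, about 140 g. Origin: middle of the grip, on the handle's centre line; x runs from handle to head, z is the way its dome looks, y across. Ribbed handle 26 mm wide (y) x 22 mm thick (z), from x = -36 to 80 mm; then a thin neck; flat head 30 mm wide, x = 96 to 150 mm, its underside level with the handle's. Balances at about x = 35 mm
- dome (a point): top of the white diffuser dome (20 mm across) on the head, at x = 125, z = 11 mm of the wand
- wand_home (a point): fixed point of the meter, where the wand's origin stands when docked: x = -36, y = -75, z = 166.5 mm of the meter. Docked, the wand's x points down and to the meter's back, 50 degrees below level. Fingers can straddle the handle here, closing along the wand's y, the tool anywhere from vertical to square to the wand
- sleeve_mouth (a point): mouth of the holster's dark grey rectangular sleeve, 88 mm along the docked wand's x from wand_home. The sleeve (2 mm play each side, 2.5 mm over the dome) covers the wand's x = 88 to 151 mm: the wand comes free when drawn 65 mm or more along its own -x. A rest 14 mm wide, narrower than the handle, bears its underside from x = -10 to 90 mm
- pot_tray: dark open carrying tray, 222 mm (x) x 152 mm (y) x 30 mm, stands fast, filled with six square black pots, two rows of three; origin: centre of its underside; the pots' rims are 69 mm above the bench
- tape_roll: roll of marking tape lying flat, 66 mm across, 18 mm high; a bystander, loose; origin under its middle
- dibber: turned wooden dibber lying down, 204 mm long, 34 mm thick; a bystander, loose; origin under its middle
- feed_jar: amber jar with a black screw lid, standing, 64 mm across, 94 mm high; a bystander, loose; origin under its middle

How it is judged:
By the outcome, as a careful person would: the job done as asked, in the order asked, and still so for the second after the job is handed in, while the arm keeps its last pose, push and grip.
It also fails if it takes over 54 s, if anything falls off the work surface, if the arm or the gripper's body presses on something with over 40 N, if the wrist force passes 120 N, or if a joint passes its speed limit or range.

### The arm

A 6-joint arm with a two-finger parallel gripper is mounted at the origin on a cart in front of the work surface, level with it; the furniture and walls round the work are solid. World frame = base frame: x ahead of the robot, y to its left, z up, the work surface at z = 0. Lengths are in mm, angles in rad, forces in N, time in s.
With the tool pointing down it reaches from about 250 to 775 mm from the base axis. Payload 4 kg.
Tool frame: the origin (TCP) lies at the centre of the arm's flange, where the gripper is bolted on; the fingertips stand 173 mm ahead of it and the grasp point (between the pads) lies 155 mm ahead of it; z points along the fingers, y is the line along which they close (so a half turn about z gives the same grasp; the last joint's range is limited). The gripper opens to 85 mm and grips with 20 to 120 N. Pads are 22 mm wide; open, the fingers measure 114 mm over their backs; the gripper's body (76 mm by 85 mm) begins 54 mm behind the grasp point. The pads swing forward as they close: fully open they stand 13 mm farther back than shut.
Start: joints at [-1.247, 0.087, 1.371, -0, 1.684, -0.103], TCP at [227.672, -500.665, 404.741] pointing down, gripper open.
Joint ranges: [-3.1, 3.1], [-0.76, 2.03], [0.27, 2.55], [-1.08, 4.22], [0.17, 2.65], [-2.57, 2.57]. Speed limits (rad/s): [2.79, 2.79, 3.14, 3.14, 3.14, 3.14].

### API

Orientations are given as a rotation vector (axis times angle).
In Python, from rig import manip gives the robot as it stands. Calls block until the motion is done:
- manip.move_ptp(position, orientation): joint-space move of the TCP to a pose.
- manip.servo_line(position, rate=150, attitude=None, contact_N=None): straight line of the TCP; attitude=None keeps the orientation; rate is the mean speed in mm/s. With contact_N (N) it stops when the force on the tool has changed by that much, and returns True; else False.
- manip.move_j(angles): joint-space move.
- manip.release() and manip.close_gripper(): open the fingers fully, or close them until they stop; the grip force is fixed at half the most.
- manip.pause(seconds).
- manip.inverse_kinematics(position, orientation): joint angles nearest the present ones, or None.
- manip.get_state(): the state.
- manip.snapshot(name): name is "scene" or "side" or "wrist"; returns a dict with "image" (480x640x3 uint8, red, green, blue), "fx", "fy", "cx", "cy" (pixels), "xyz" and "rotation" of the camera in the world; the wrist camera has in their place "hand_eye" (4x4, takes a point from camera to tool coordinates, whose origin is the TCP and whose axes are the flange's). Camera axes: x right, y down, z forward; pixel columns grow to the right and rows downward; lengths in mm; the calibration is good to about 2 mm. A picture is of the moment at which its call begins: read the wrist's pose just before it. There is no depth.
A pose or a line that the arm cannot do raises manip.Unreachable and nothing moves.
- manip.close_job(): hands the job in; it is judged then, once.
The state is a dict: "time": time; "joint_pos": joint angles; "joint_vel": joint speeds; "tau": joint torques, N m; "tool_pos": TCP position; "ee_rot": TCP orientation; "force": force on the tool from outside, world axes, zero at the start; "wrist_torque": the same for the moment, N m; "opening": finger opening in mm; "grip_force": force on a finger pad.
Only numpy, scipy, OpenCV 4.12 (cv2) and the standard library are available. Lean on these libraries where they do the work, as an engineer would, in place of code of your own. Each camera call takes 0.05 s, during which the arm holds its last target. There are 200 camera calls.

## Working session

There is one attempt and no reset: what is moved stays moved. The work goes in short steps, each a Python script; the robot and the scene stay as the last script left them, time stands still between calls to the robot, and variables do not carry over. Pictures are saved under pics/ and viewed, at most 10 in all, crops included, and the job is handed in when it is done.

```bash
ls; mkdir -p pics; python3 - <<'E'
from rig import manip
import cv2,numpy as np
for n in ["scene","side","wrist"]:
    s=manip.snapshot(n); cv2.imwrite(f"pics/{n}0.png",s["image"][:,:,::-1])
    print(n,{k:np.round(v,4).tolist() for k,v in s.items() if k!="image"})
print(manip.get_state())
E
```

```text
pics
rig.py
scene {'fx': 511.5479, 'fy': 511.5479, 'cx': 322.9239, 'cy': 235.6006, 'xyz': [115.4406, 638.6179, 781.038], 'rotation': [-0.7695, 2.491, -1.1842]}
side {'fx': 541.7717, 'fy': 541.7717, 'cx': 321.6965, 'cy': 236.988, 'xyz': [1560.2993, -293.5481, 855.2205], 'rotation': [-1.8541, -1.362, 0.7145]}
wrist {'fx': 369.0827, 'fy': 369.0827, 'cx': 317.4704, 'cy': 237.6222, 'hand_eye': [[0.0001, -0.9575, -0.2885, 73.4982], [1.0, 0.0, 0.0003, 0.3094], [-0.0003, -0.2885, 0.9575, 31.2743], [0.0, 0.0, 0.0, 1.0]]}
{'time': 0.15, 'joint_pos': array([-1.24709082e+00,  8.78137697e-02,  1.37193814e+00, -1.45686043e-05,
        1.68359651e+00, -1.03083466e-01]), 'joint_vel': array([-0.00022589, -0.00156999, -0.00431383, -0.00033891,  0.00021199,
        0.00117343]), 'tau': array([ 1.90917686e-03, -3.52371597e+01, -3.13680160e+01,  5.04062507e-05,
        8.05928634e-03,  1.80425115e-07]), 'tool_pos': array([ 227.64674983, -500.58104788,  403.77639658]), 'ee_rot': array([-3.06863057e+00, -6.64950370e-01,  3.26038008e-04]), 'force': array([ 0.60505367,  0.41899703, -0.55378217]), 'wrist_torque': array([-0.00237912, -0.03154783,  0.0495083 ]), 'grip_force': 0.0, 'opening': 85.29814432406242}
```

View pics/scene0.png

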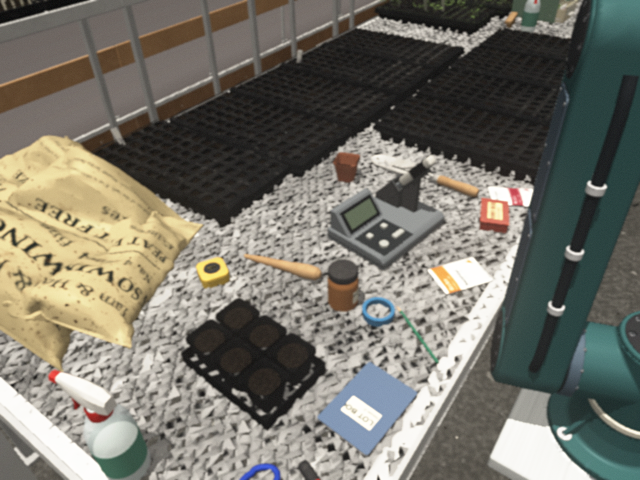

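View pics/side0.png

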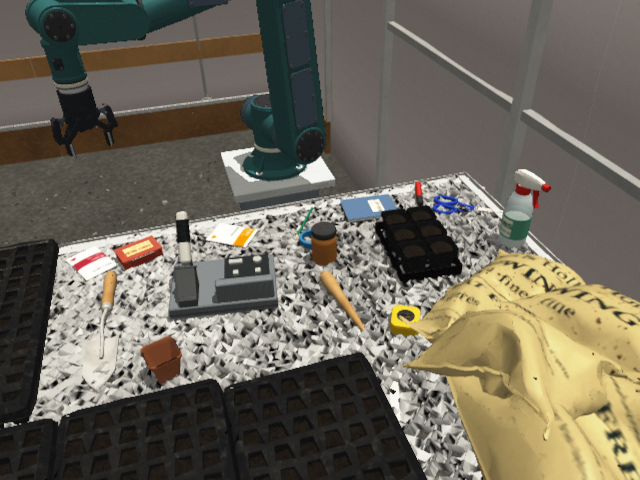

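The scene view shows the meter at about (387,228), its keys at (370-397,225-245) and the wand head/handle at (415,170). The tray of pots is at (253,358), with the jar (343,287), dibber (285,265) and tape (213,272) around it. The side view shows the meter at (222,285), the wand handle at (183,240) and the tray at (418,242).

```bash
cat > h.py <<'E'
import numpy as np,cv2
from scipy.spatial.transform import Rotation as R
from rig import manip
def cam(n):
    st=manip.get_state(); s=manip.snapshot(n)
    if n=="wrist":
        T=np.eye(4);T[:3,:3]=R.from_rotvec(st["ee_rot"]).as_matrix();T[:3,3]=st["tool_pos"]
        T=T@s["hand_eye"]; s["xyz"]=T[:3,3]; s["M"]=T[:3,:3]
    else: s["M"]=R.from_rotvec(s["rotation"]).as_matrix()
    return s
def ray(s,p):
    d=s["M"]@[(p[0]-s["cx"])/s["fx"],(p[1]-s["cy"])/s["fy"],1]; return d/np.linalg.norm(d)
def onz(s,p,z):
    d=ray(s,p); return s["xyz"]+d*(z-s["xyz"][2])/d[2]
def proj(s,P):
    c=s["M"].T@(np.asarray(P,float)-s["xyz"]); return np.array([s["cx"]+s["fx"]*c[0]/c[2],s["cy"]+s["fy"]*c[1]/c[2]])
def save(s,name,box=None,f=1):
    im=s["image"][:,:,::-1]
    if box: im=im[box[1]:box[3],box[0]:box[2]]
    cv2.imwrite(f"pics/{name}.png",cv2.resize(im,None,fx=f,fy=f,interpolation=cv2.INTER_CUBIC))
E
python3 - <<'E'
from h import *
s=cam("scene");d=cam("side")
print("meter",onz(s,(387,235),20),onz(d,(222,288),20))
print("tray",onz(s,(253,360),69),onz(d,(418,240),69))
print("jar",onz(s,(343,270),94),onz(d,(323,230),94))
print("dib",onz(s,(250,256),17),onz(s,(318,272),17));print("tape",onz(s,(213,272),18))
for n,p in (("near R corner",(322,368)),("near",(268,418)),("L",(185,350)),("far",(238,303))): print(n,onz(s,p,30))
# candidate view pose check
E
```

```text
meter [ 545.21613493 -214.97993514   20.        ] [ 581.11370288 -257.28021857   20.        ]
tray [540.30961576 264.96936615  69.        ] [611.76219839 221.07712722  69.        ]
jar [521.43987405  12.42687209  94.        ] [532.61067143   4.66232576  94.        ]
dib [769.38786359  20.26393038  17.        ] [609.01657147 -22.03597358  17.        ]
tape [801.1400229  106.99662231  18.        ]
near R corner [450.22815798 189.05220761  30.        ]
near [466.75640587 318.79573589  30.        ]
L [683.09630445 297.77881656  30.        ]
far [682.31877587 154.02568045  30.        ]
```

```bash
python3 - <<'E'
from h import *
manip.move_ptp([540,-190,470],[np.pi,0,0])
s=cam("wrist"); save(s,"w1")
import pickle; pickle.dump(s,open("w1.pkl","wb"))
d=cam("side");pickle.dump(d,open("sd.pkl","wb"));c=cam("scene");pickle.dump(c,open("sc.pkl","wb"))
st=manip.get_state();print(st["time"],st["tool_pos"],st["joint_pos"])
E
```

```text
2.0333 [ 539.66218    -190.9462005   469.75002923] [-4.39067917e-01  1.34965854e-01  1.19064114e+00 -1.79793902e-04
  1.81642617e+00  1.13328344e+00]
```

View pics/w1.png

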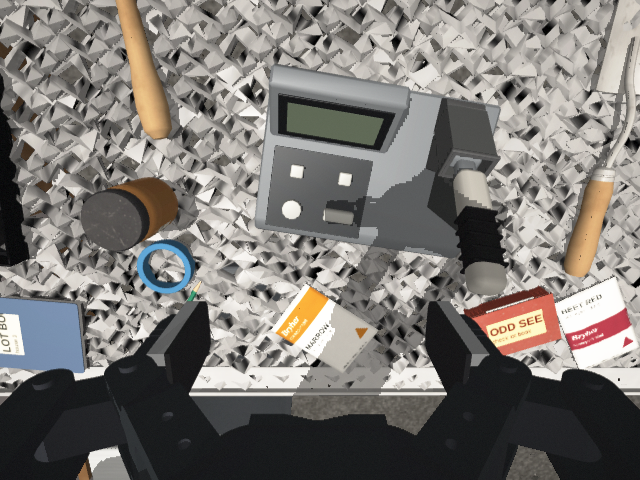

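The wrist view shows the meter clearly. The round power key is at (292,210), the zero bar at (339,215), and the square keys at (297,172) and (344,180). The wand handle runs from (472,185) to its butt at (487,275), and the sleeve is at (468,140).

```bash
python3 - <<'E'
from h import *
import pickle
s=pickle.load(open("w1.pkl","rb")); g=cv2.cvtColor(s["image"],cv2.COLOR_RGB2GRAY)
save(s,"w1c",(250,60,510,300),2.3)
x0,y0,x1,y1=272,155,362,232
for th in (95,120,170,200):
    n,l,st,c=cv2.connectedComponentsWithStats((g[y0:y1,x0:x1]>th).astype(np.uint8))
    for i in range(1,n):
        if 60<st[i,4]<1500: 
            p=c[i]+[x0,y0]; print(th,p.round(1),st[i,2:],onz(s,p,44.5).round(1))
E
```

```text
95 [337.2 216.3] [ 32  16 362] [ 518.8 -212.8   44.5]
120 [276.7 157.8] [14 12 67] [ 581.7 -148.6   44.5]
120 [296.3 171.2] [ 14  15 171] [ 567.8 -168.9   44.5]
120 [344.4 178.8] [ 14  14 163] [ 559.8 -219.9   44.5]
120 [291.  209.4] [ 19  20 295] [ 526.6 -162.3   44.5]
120 [337.3 216.7] [ 30  14 301] [ 518.3 -212.9   44.5]
120 [285.1 229.3] [ 36   6 112] [ 504.1 -155.3   44.5]
170 [296.4 171. ] [ 14  13 148] [ 568.1 -169.    44.5]
170 [344.6 178.9] [ 14  13 146] [ 559.6 -220.1   44.5]
170 [290.8 209.3] [ 19  19 272] [ 526.7 -162.1   44.5]
200 [296.2 171.2] [ 13  13 136] [ 567.8 -168.7   44.5]
200 [344.5 179. ] [ 12  13 133] [ 559.6 -219.9   44.5]
200 [290.8 209.3] [ 18  18 258] [ 526.7 -162.1   44.5]
```

View pics/w1c.png

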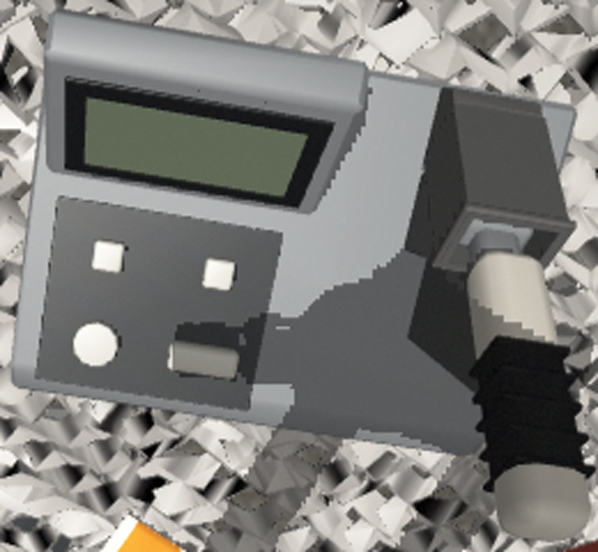

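```bash
cat >> h.py <<'E'
# meter pose from four key tops (plane z=44.5)
_l=np.array([[-55,80],[-55,28],[-13,80],[-13,28]],float)
_w=np.array([[526.7,-162.1],[518.4,-212.9],[567.9,-168.9],[559.7,-220.0]])
def fit(l,w):
    a=l-l.mean(0);b=w-w.mean(0); t=np.arctan2((a[:,0]*b[:,1]-a[:,1]*b[:,0]).sum(),(a*b).sum())
    M=R.from_euler('z',t).as_matrix(); o=w.mean(0)-M[:2,:2]@l.mean(0); return t,M,np.array([*o,0])
YAW,MM,MO=fit(_l,_w)
def mw(p): return MO+MM@np.asarray(p,float)
HOME=mw([-36,-75,166.5])
def rot(zdir_pitch,yaw):
    """tool rotvec: x ahead at yaw, y to the right, z down, pitched: +p = fingers pointing forward by p rad"""
    M=R.from_euler('z',yaw)*R.from_euler('y',-zdir_pitch)*R.from_euler('x',np.pi); return M
def tcp(grasp,M,d=155): return np.asarray(grasp)-M.as_matrix()[:,2]*d
E
python3 - <<'E'
from h import *
import pickle
print(np.degrees(YAW),MO,HOME,[(mw([*l,0])[:2]-w).round(1) for l,w in zip(__import__('h')._l,__import__('h')._w)])
c50,s50=np.cos(np.radians(50)),np.sin(np.radians(50))
for n in ("w1","sd","sc"):
    s=pickle.load(open(n+".pkl","rb"))
    print(n,"keys",[proj(s,mw([*l,44.5])).round(0).tolist() for l in __import__('h')._l],"home",proj(s,HOME).round(),
     "butt",proj(s,mw([-36-36*c50,-75,166.5+36*s50])).round(),"x80",proj(s,mw([-36+80*c50,-75,166.5-80*s50])).round(),"corners",[proj(s,mw([a,b,36])).round().tolist() for a in(-87,87) for b in (-120,120)])
M0=rot(0,0);print(M0.as_rotvec(),rot(.5,0).as_matrix()[:,2])
for t in (0,15,25,35,50):
    M=rot(-np.radians(t),YAW); back=MM@np.array([-c50,0,s50])
    out=[]
    for dd in (0,80,120):
        q=manip.inverse_kinematics(tcp(HOME+back*dd,M),M.as_rotvec()); out.append(None if q is None else np.round(q,2).tolist())
    tr=np.array([570,240.]);h=np.arctan2(*tr[::-1]);g=np.array([*(tr-125*np.array([np.cos(h),np.sin(h)])),205.])
    E=rot(np.radians(50-t),h); q=manip.inverse_kinematics(tcp(g,E),E.as_rotvec()); out.append(None if q is None else np.round(q,2).tolist())
    print(t,*out)
d=pickle.load(open("sd.pkl","rb")); save(d,"sdc",(150,190,470,330),2.5)
E
```

```text
-9.34248025374499 [ 567.957897   -249.77812931    0.        ] [ 520.2602555  -317.93922522  166.5       ] [array([-0. ,  0.2]), array([-0.2, -0.3]), array([0.2, 0.2]), array([-0., -0.])]
w1 keys [[291.0, 209.0], [338.0, 217.0], [296.0, 171.0], [345.0, 179.0]] home [480. 251.] butt [487. 293.] x80 [468. 175.] corners [[458.0, 262.0], [252.0, 229.0], [503.0, 105.0], [272.0, 63.0]]
sd keys [[257.0, 258.0], [235.0, 260.0], [257.0, 269.0], [235.0, 271.0]] home [182. 227.] butt [181. 211.] x80 [185. 263.] corners [[174.0, 261.0], [273.0, 251.0], [167.0, 310.0], [277.0, 298.0]]
sc keys [[383.0, 242.0], [397.0, 231.0], [369.0, 234.0], [383.0, 224.0]] home [422. 166.] butt [432. 158.] x80 [402. 180.] corners [[445.0, 212.0], [383.0, 259.0], [389.0, 185.0], [326.0, 226.0]]
[3.14159265 0.         0.        ] [ 4.79425539e-01 -1.22464680e-16 -8.77582562e-01]
0 [-0.64, 0.25, 1.35, 0.0, 1.54, 1.09] [-0.68, 0.12, 1.38, 0.0, 1.64, 1.05] [-0.71, 0.06, 1.38, 0.0, 1.7, 1.03] [0.18, -0.57, 2.19, 0.27, 0.67, 1.21]
15 [-0.59, 0.42, 1.15, -0.11, 1.81, 1.13] [-0.62, 0.29, 1.2, -0.12, 1.89, 1.09] [-0.64, 0.23, 1.22, -0.13, 1.93, 1.06] [0.22, -0.43, 2.01, 0.12, 0.96, 1.35]
25 [-0.56, 0.53, 1.03, -0.18, 1.98, 1.14] [-0.59, 0.4, 1.09, -0.2, 2.04, 1.09] [-0.6, 0.34, 1.12, -0.21, 2.08, 1.06] [0.24, -0.32, 1.88, 0.07, 1.15, 1.4]
35 [-0.54, 0.65, 0.9, -0.25, 2.15, 1.12] [-0.56, 0.51, 0.99, -0.28, 2.19, 1.07] [-0.58, 0.44, 1.03, -0.29, 2.22, 1.04] [0.26, -0.2, 1.76, 0.04, 1.33, 1.43]
50 [-0.51, 0.82, 0.74, -0.39, 2.39, 1.05] [-0.53, 0.67, 0.87, -0.42, 2.4, 1.01] [-0.55, 0.59, 0.92, -0.45, 2.42, 0.97] [0.28, -0.03, 1.58, 0.0, 1.59, 1.46]
```

View pics/sdc.png

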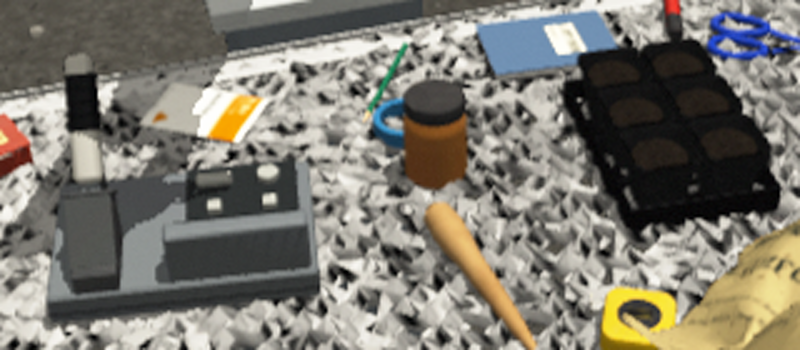

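The side crop agrees with the fit: zero key at (235,262), power key at (257,259), wand handle at (183,228), tray centre near (418,242). The pose is consistent across views, so I'll press the keys now.

```bash
python3 - <<'E'
from h import *
M=rot(0,YAW); rv=M.as_rotvec()
manip.close_gripper()
for k,p in (("power",[-55,80,44.5]),("zero",[-55,28,44.5])):
    P=mw(p)+[0,0,173]
    if k=="power": manip.move_ptp(P+[0,0,25],rv)
    else: manip.servo_line(P+[0,0,25],150)
    hit=manip.servo_line(P-[0,0,7],15 if 0 else 20,contact_N=9)
    manip.pause(.2); st=manip.get_state()
    print(k,hit,st["time"],(st["tool_pos"]-P).round(2),st["force"].round(2),st["opening"])
    manip.servo_line(P+[0,0,25],100)
st=manip.get_state();print(st["force"].round(2),st["time"])
s=cam("wrist");save(s,"w2")
E
```

```text
power True 5.2417 [-0.05  0.05 -3.56] [-0.21 -0.7   6.07] -0.12154226095646592
zero True 7.7167 [-0.03  0.03 -3.53] [-0.13 -0.44  5.69] -0.0023018826231782246
[ 0.08  0.44 -0.98] 8.1667
```

View pics/w2.png

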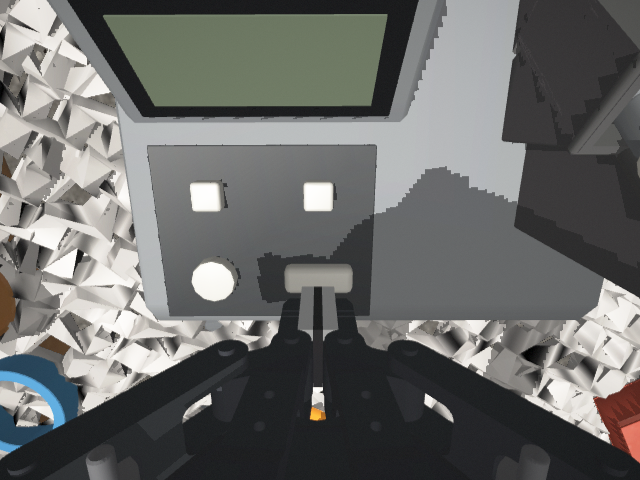

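```bash
python3 - <<'E'
from h import *
import pickle
# tray: dark blob in scene & side; rim plane pots z=69
for n,roi in (("sc",(175,290,335,425)),("sd",(365,195,470,290))):
    s=pickle.load(open(n+".pkl","rb")); x0,y0,x1,y1=roi
    g=cv2.GaussianBlur(cv2.cvtColor(s["image"],cv2.COLOR_RGB2GRAY),(5,5),0)[y0:y1,x0:x1]
    m=cv2.morphologyEx((g<75).astype(np.uint8),cv2.MORPH_CLOSE,np.ones((9,9)));m=cv2.morphologyEx(m,cv2.MORPH_OPEN,np.ones((13,13)))
    cs=max(cv2.findContours(m,0,2)[0],key=cv2.contourArea)
    # soil discs: brown (r-b>8)
    im=cv2.GaussianBlur(s["image"],(3,3),0)[y0:y1,x0:x1].astype(int); b=((im[:,:,0]-im[:,:,2]>12)&(im.max(2)<110)).astype(np.uint8)
    nn,l,st,c=cv2.connectedComponentsWithStats(cv2.morphologyEx(b,cv2.MORPH_OPEN,np.ones((3,3))))
    print(n,cv2.boundingRect(cs),cv2.contourArea(cs))
    P=[]
    for i in range(1,nn):
        if st[i,4]>60: p=c[i]+[x0,y0]; P.append(onz(s,p,60)[:2]); print("  soil",p.round(),st[i,4],onz(s,p,60).round())
    if P: print(np.mean(P,0))
E
```

```text
sc (11, 11, 137, 124) 10128.0
  soil [237. 317.] 354 [636. 202.  60.]
  soil [264. 337.] 222 [564. 210.  60.]
  soil [214. 335.] 119 [641. 258.  60.]
  soil [205. 344.] 151 [642. 282.  60.]
  soil [233. 366.] 76 [566. 289.  60.]
[609.71597009 248.18458176]
sd (11, 0, 85, 87) 5051.0
```

The fingertips were centred on the zero key (318,278) and all four keys are back up. Next is the grasp and the draw.

```bash
python3 - <<'E'
from h import *
t=np.radians(25); M=rot(-t,YAW); rv=M.as_rotvec(); zt=M.as_matrix()[:,2]
st=manip.get_state(); manip.servo_line(st["tool_pos"]+[0,0,130],250)
manip.release()
G=tcp(HOME,M)
manip.move_ptp(G-zt*90,rv)
hit=manip.servo_line(G,100,contact_N=12)
st=manip.get_state();print(hit,st["time"],(st["tool_pos"]-G).round(1),st["force"].round(2))
s=cam("wrist");save(s,"w3")
E
```

```text
False 11.375 [0.1 0.1 1.2] [-0.87 -0.    0.64]
```

View pics/w3.png

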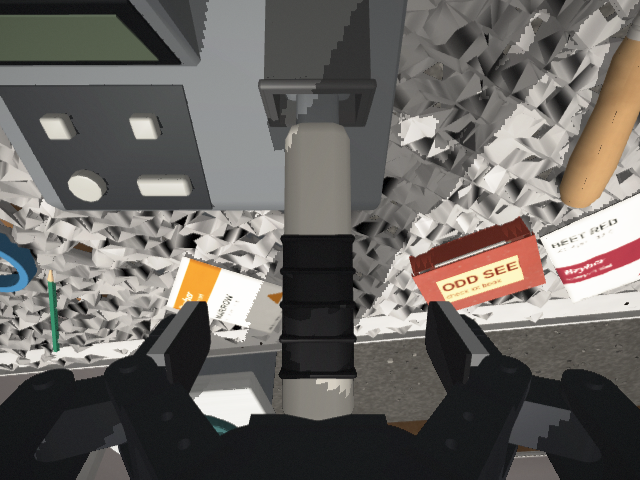

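The handle is centred between the pads, at column 319 against a pad midpoint of 318. Closing and drawing it straight out.

```bash
python3 - <<'E'
from h import *
f0=manip.get_state()["force"]
manip.close_gripper(); manip.pause(.2)
st=manip.get_state();print(st["time"],st["opening"],st["grip_force"],(st["force"]-f0).round(2))
b=np.radians(50); back=MM@np.array([-np.cos(b),0,np.sin(b)])
P=st["tool_pos"]
for d,r in ((15,40),(95,70)):
    manip.servo_line(P+back*d,r); st=manip.get_state();print(d,st["time"],st["force"].round(2),st["wrist_torque"].round(3),st["opening"])
s=cam("wrist");save(s,"w4")
import pickle;pickle.dump(s,open("w4.pkl","wb"))
E
```

```text
12.2 25.345012755295425 59.25397217273712 [1.29 0.76 1.39]
15 12.725 [ 1.04 -0.24  0.5 ] [-0.05  -0.266 -0.056] 25.158389417134504
95 14.0167 [-0.23  0.38 -0.09] [-0.052 -0.349  0.059] 25.36095081514889
```

View pics/w4.png

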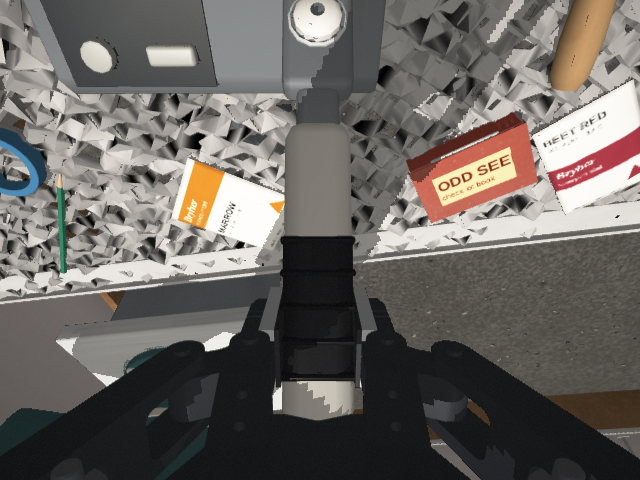

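The wand is clear of the sleeve. Its dome is at (317,12), on axis, and the handle sits at the same rows as before the draw, so nothing slipped. Next I'll triangulate the tray from the six soil discs.

```bash
python3 - <<'E'
from h import *
import pickle
sc=pickle.load(open("sc.pkl","rb"));sd=pickle.load(open("sd.pkl","rb"))
S=[(239,317),(265,337),(295,355),(208,340),(235,361),(265,384)]
D=[(660,152),(636,110),(613,70),(728,142),(703,100),(676,58)]
P=[]
for a,b in zip(S,D):
    b=np.array(b)/2.5+[150,190]; d1,d2=ray(sc,a),ray(sd,b)
    u=np.linalg.lstsq(np.c_[d1,-d2],sd["xyz"]-sc["xyz"],rcond=None)[0]
    p,q=sc["xyz"]+u[0]*d1,sd["xyz"]+u[1]*d2; P.append((p+q)/2); print(((p+q)/2).round(),np.linalg.norm(p-q).round(1))
P=np.array(P);c=P.mean(0);print("centre",c.round(1),"pitch x",(P[:2]-P[1:3])[:,:2].round(),"row",(P[3:]-P[:3])[:,:2].mean(0))
s=pickle.load(open("w4.pkl","rb"))
# expected dome in w4 if wand undisturbed
b=np.radians(50);X=MM@np.array([np.cos(b),0,-np.sin(b)]);Z=MM@np.array([np.sin(b),0,np.cos(b)])
print("dome expected px",proj(s,HOME-X*95+X*125+Z*11))
E
```

```text
[635. 200.  59.] 2.3
[563. 208.  57.] 0.3
[493. 212.  59.] 2.3
[643. 270.  59.] 3.0
[571. 278.  58.] 1.2
[496. 285.  60.] 3.5
centre [566.8 241.9  58.6] pitch x [[72. -8.]
 [71. -4.]] row [ 6.30092664 71.39002311]
dome expected px [316.72815202  11.2658771 ]
```

Tray centre is (567, 242), with 72 mm pot spacing and soil at 59 mm, which fits the given sizes. The dome also appears exactly where expected. Next I'll level the wand and carry it over.

```bash
python3 - <<'E'
from h import *
b=np.radians(50);back=MM@np.array([-np.cos(b),0,np.sin(b)])
E1=rot(np.radians(25),YAW); g1=HOME+back*95+[0,0,40]
manip.servo_line(tcp(g1,E1),100,attitude=E1.as_rotvec())
c=np.array([566.8,241.9]);h=np.arctan2(c[1],c[0]);u=np.array([np.cos(h),np.sin(h)])
g=np.array([*(c-125*u),69+145-11.]);E=rot(np.radians(25),h)
manip.move_ptp(tcp(g+[0,0,30],E),E.as_rotvec())
manip.servo_line(tcp(g,E),60); manip.pause(.5)
st=manip.get_state();print(st["time"],(st["tool_pos"]-tcp(g,E)).round(1),st["opening"],st["grip_force"],np.degrees((R.from_rotvec(st["ee_rot"])*E.inv()).as_rotvec()).round(2))
s=cam("wrist");d=cam("side");k=cam("scene")
print("expected dome",[proj(x,[*c,214]).round(1) for x in (s,d,k)])
W=s["image"];D=cv2.resize(d["image"][90:330,250:570],(640,480));K=k["image"][190:430,100:420]
can=np.zeros((600,800,3),np.uint8);can[:300,:400]=cv2.resize(W,(400,300));can[:300,400:]=cv2.resize(D,(400,300));can[300:,:400]=cv2.resize(K,(400,300));
can[300:,400:]=cv2.resize(W[:150,220:420],(400,300))
cv2.imwrite("pics/fin.png",can[:,:,::-1])
E
```

```text
18.5583 [0.  0.  0.1] 25.236905531168205 58.867846727371216 [ 0.   -0.02  0.  ]
expected dome [array([316.7,   9.6]), array([423.2, 177.7]), array([240.2, 285.3])]
```

View pics/fin.png

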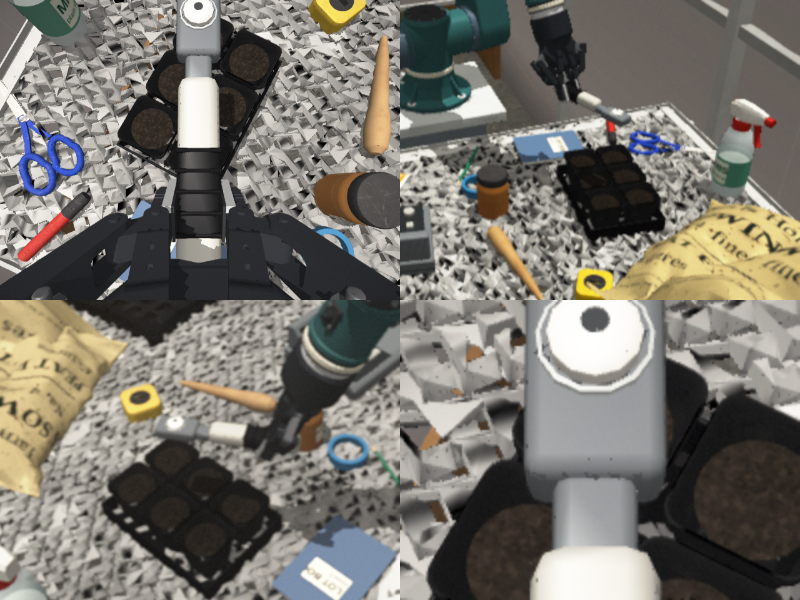

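The final views show the dome at about (317,10) in wrist, (421,180) in side and (240,288) in scene, all within 3 px of where it should be. The wand is level, still and over the middle of the tray, so I'll hand in.

```bash
python3 -c "
from rig import manip
print(manip.close_job())"
```

```text
the job is handed in; nothing more can be done
None
```

The job is handed in: I pressed power and then zero with the wand still docked, drew the wand straight out, and am holding it level and still, dome up, about 145 mm above the pot rims over the middle of the tray.

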